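# Stack the carrying trays from the drying rack

### The job

A deep and a shallow carrying tray, left leaning in either bay of the sloped rack, have to be put away as a stack: seat the deep tray on the low base frame and the shallow tray on the deep one, each level and fully down with its four feet inside the corner brackets below it, either way round. Set them down gently without letting them drop, and leave the flask, the beaker and the brass weight standing where they are. Carry the trays round the tall lab stand without knocking it.

Things in the scene. Friction and masses are not known exactly. Their poses are not given: they have to be found in the camera images.
- deep_tray: The deep steel carrying tray, 140 (x) x 96 (y) mm, 85 mm high overall, about 0.3 to 0.65 kg, same after a half turn. Origin: centre of the underside of its feet; z out of the open top. Feet: 4 blocks 20x20x16, outer faces at x 63.5, y 41.5 mm; floor z 16 to 19; 4 mm walls to z 70. Starts leaning at 30 degrees in a rack bay, x up the slope (the z axis leans 30 degrees towards the rack's front).
- deep_tray_handle (a point): Centre of the deep tray's black handle bar, on its z axis 71 mm above its origin. The bar is 14 mm square and 70 mm long along the tray's y, on two end posts (54 mm clear between). Close the fingers along the tray's x; the tray is empty beside the bar, 59 mm to each end wall. Gripped mid-bar it hangs balanced.
- deep_tray_top (a point): Centre of the corner seats on top of the deep tray, 70 mm above its origin: a tray stacked here has its origin at this point, axes in line. Each seat lies in an L bracket 4 mm thick, inner faces at x 66, y 44 mm (2.5 mm play to a foot each way), ending in slightly flared lips 15 mm above the seat.
- shallow_tray: The shallow steel carrying tray, 140 (x) x 96 (y) mm, 61 mm high overall, about 0.24 to 0.5 kg, same after a half turn. Origin: centre of the underside of its feet; z out of the open top. Feet: 4 blocks 20x20x16, outer faces at x 63.5, y 41.5 mm; floor z 16 to 19; 4 mm walls to z 46. Starts leaning at 30 degrees in a rack bay, x up the slope (the z axis leans 30 degrees towards the rack's front).
- shallow_tray_handle (a point): Centre of the shallow tray's black handle bar, on its z axis 47 mm above its origin. The bar is 14 mm square and 70 mm long along the tray's y, on two end posts (54 mm clear between). Close the fingers along the tray's x; the tray is empty beside the bar, 59 mm to each end wall. Gripped mid-bar it hangs balanced.
- tray_rack: Fixed aluminium rack, 226 wide (y), 136 deep (x), 95 mm high, standing left or right of the bench's middle. Two bays centred 56 mm either side of its middle; either tray may be in either. Slope 30 degrees, low at the front (its -x, towards the robot), where a 10 mm lip stops the trays; they lift off freely square to the slope. Origin: centre of its underside on the bench.
- stack_base: Low aluminium base frame fixed on the bench, 140 (x) x 96 (y) mm, 27 mm high, with four corner brackets open inwards. Origin: centre of its underside on the bench, z up.
- stack_base_top (a point): Centre of the corner seats on top of the base frame, 12 mm above its origin: a tray stacked here has its origin at this point, axes in line. Each seat lies in an L bracket 4 mm thick, inner faces at x 66, y 44 mm (2.5 mm play to a foot each way), ending in slightly flared lips 15 mm above the seat.
- lab_stand: Laboratory stand fixed on the bench between rack and base frame: foot 90 (x) x 70 (y) x 13 mm and an upright 12 mm rod to 452 mm above the bench, with a small clamp head (24 mm wide, a screw 34 mm to the back) 370 to 400 mm up. Origin: centre of its underside; the rod stands on its z axis.
- erlenmeyer: Bystander: conical glass flask, 78 mm wide, 102 mm high, standing in front of the lab stand; origin at the centre of its underside.
- beaker: Bystander: glass beaker, 71 mm wide, 90 mm high, standing behind the base frame; origin at the centre of its underside.
- weight: Bystander: brass weight, 34 mm wide, 44 mm high, between the flask and the bench edge nearest the robot; origin at the centre of its underside.
Things that resemble listed ones, but are neither listed nor needed, are in the scene too. Leave any blue or red look-alike of the shallow_tray alone.

How it is judged:
At the end, for the whole second after the job is handed in: Deep tray seated on the base, shallow tray on the deep one: origins within 5 mm in x and y of the one below and within 3 mm of the seated height (12 and 70 mm above it), long sides in line within 0.07 rad either way round, level within 0.035 rad, at rest (x of deep_tray in the frame of stack_base between -0.005 and 0.005 m and y of deep_tray in the frame of stack_base between -0.005 and 0.005 m and z of deep_tray in the frame of stack_base between 0.009 and 0.015 m and angle between the x axis of deep_tray and the x axis of stack_base, either way round below 0.07 rad and angle between each of deep_tray, shallow_tray's own z axis and vertical below 0.035 rad and linear speed of each of deep_tray, shallow_tray below 0.02 m/s and angular speed of each of deep_tray, shallow_tray below 0.1 rad/s and x of shallow_tray in the frame of deep_tray between -0.005 and 0.005 m and y of shallow_tray in the frame of deep_tray between -0.005 and 0.005 m and z of shallow_tray in the frame of deep_tray between 0.067 and 0.073 m and angle between the x axis of shallow_tray and the x axis of deep_tray, either way round below 0.07 rad); the robot touches nothing.
It fails at once if the flask is pushed more than 25 mm or tipped (distance of erlenmeyer from where it was at the start of the episode above 0.025 m or angle between erlenmeyer's own z axis and vertical above 0.3 rad).
It fails at once if the brass weight is pushed more than 25 mm or tipped (distance of weight from where it was at the start of the episode above 0.025 m or angle between weight's own z axis and vertical above 0.3 rad).
It fails at once if the beaker is pushed more than 25 mm or tipped (distance of beaker from where it was at the start of the episode above 0.025 m or angle between beaker's own z axis and vertical above 0.3 rad).
It fails at once if a tray is let fall: it moves faster than 0.4 m/s with no finger touching it ((linear speed of deep_tray above 0.4 m/s and contact force between the fingers and deep_tray below 0.2 N) or (linear speed of shallow_tray above 0.4 m/s and contact force between the fingers and shallow_tray below 0.2 N)).
It fails at once if the lab stand is knocked with more than 5 N (contact force between lab_stand and anything else above 5 N).
It also fails if it takes over 72 s, if anything falls off the work surface, if the arm or the gripper's body presses on something with over 40 N, if the wrist force passes 120 N, or if a joint passes its speed limit or range.

### The arm

A 6-joint arm with a two-finger parallel gripper is mounted at the origin on a cart in front of the work surface, level with it; the furniture and walls round the work are solid. World frame = base frame: x ahead of the robot, y to its left, z up, the work surface at z = 0. Lengths are in m, angles in rad, forces in N, time in s.
With the tool pointing down it reaches from about 0.35 to 0.975 m from the base axis. Payload 4.9 kg.
Tool frame: the origin (TCP) lies between the finger pads; the fingertips stand 14 mm ahead of it and the grasp point (between the pads) lies 5 mm behind it (manip.tcp_to_tips is the distance from the TCP to the fingertips, in m); z points along the fingers, y is the line along which they close (so a half turn about z gives the same grasp; the last joint's range is limited). The gripper opens to 85 mm and grips with 20 to 120 N. Pads are 22 mm wide; open, the fingers measure 114 mm over their backs; the gripper's body (76 mm by 85 mm) begins 54 mm behind the grasp point. The pads swing forward as they close: fully open they stand 13 mm farther back than shut.
Start: joints at [1.163, 0.053, 1.613, -0, 1.476, -0.119], TCP at [0.178, 0.599, 0.245] pointing down, gripper open.
Joint ranges: [-3.01, 3.01], [-1.01, 2.22], [0.06, 2.58], [-1.02, 4.17], [0.09, 2.62], [-3.14, 3.14]. Speed limits (rad/s): [2.57, 2.57, 3.14, 3.14, 3.14, 3.14].

### API

Orientations are given as a unit quaternion [w, x, y, z].
In Python, from plant import manip gives the robot as it stands.
- The arm moves only by the tool servo_tool, never from a script. Its argument "moves" is a list that holds one entry, the list of rows, each a list of 7 numbers: the shift along the tool's x, y, z in mm, then the turn, a rotation vector about the tool's x, y, z in degrees, then the finger opening in mm, from 0 to 85.4. In form: [[[x, y, z, ax, ay, az, fingers], ...]]. A call has 1 to 12 rows; each row shifts and turns the commanded pose from where the row before left it, along the tool's axes as they then stand; what a row does not reach is not made up. A row lasts 1/8 s, in which the tool goes at most 62.5 mm and 10.7 degrees, less where a joint would pass 70% of its speed; a pose out of reach is approached as far as the arm can. A call with a gripper value outside its range is refused whole. The fingers move at their own pace and stop on an object; the grip force is fixed at half the most. Time passes only in rows, so rows that do not move let the fingers close. It gives the time, the measured TCP pose, the force, the opening and the grip force at its end, in the units of the state.
- manip.state(): the state, without advancing time (a new reading comes with each control period).
- manip.grab_frame(name): name is "side" or "top" or "wrist"; returns a dict with "image" (480x640x3 uint8, blue, green, red), "mtx" (3x3 intrinsics, pixels), "eye" and "rotation" of the camera in the world. Camera axes: x right, y down, z forward; pixel columns grow to the right and rows downward; lengths in m; the calibration is good to about 2 mm. A picture is of the moment at which its call begins. There is no depth.
- manip.job_done(): hands the job in; it is judged then, once.
The state is a dict: "time": time; "joint_pos": joint angles; "joint_vel": joint speeds; "joint_efforts": joint torques, N m; "tool_pos": TCP position; "tool_rot": TCP orientation; "contact_force": force on the tool from outside, world axes, zero at the start; "ft_torque": the same for the moment, N m; "gripper_width": opening from 0.0 (shut) to 1.0 (fully open); "grasp_force": force on a finger pad.
Only numpy, scipy, OpenCV 4.12 (cv2) and the standard library are available. Lean on these libraries where they do the work, as an engineer would, in place of code of your own. Each camera call takes 0.05 s, during which the arm holds its last target. There are 200 camera calls.

## Working session

There is one attempt and no reset: what is moved stays moved. The work goes in short steps, Python scripts to look and compute and a tool call to move; the robot and the scene stay as the last step left them, time stands still between calls to the robot, and variables do not carry over. Pictures are saved under pics/ and viewed, at most 10 in all, crops included, and the job is handed in when it is done.

Besides the shell and the picture viewer there is one more tool, called after "Call:" as a command line: name --argument value ..., lists and objects as JSON in quotes. servo_tool: Moves the arm, as the interface text tells. Its arguments: {"type":"object","properties":{"moves":{"type":"array"}},"required":["moves"]}

```bash
ls; mkdir -p pics; python3 - <<'E'
from plant import manip
import cv2,numpy as np
for n in ("side","top","wrist"):
    f=manip.grab_frame(n); cv2.imwrite(f"pics/{n}0.png",f["image"])
    np.savez(f"pics/{n}0.npz",mtx=f["mtx"],eye=f["eye"],rotation=f["rotation"])
    print(n,np.round(f["mtx"],1).tolist(),np.round(f["eye"],3),np.round(f["rotation"],3).tolist())
print(manip.state())
E
```

```text
pics
side [[454.3, 0.0, 325.2], [0.0, 454.3, 243.2], [0.0, 0.0, 1.0]] [0.535 0.715 0.873] [0.004, -0.001, 0.905, -0.425]
top [[583.9, 0.0, 317.0], [0.0, 583.9, 245.1], [0.0, 0.0, 1.0]] [ 0.318 -0.224  1.815] [-0.047, 0.708, -0.703, 0.048]
wrist [[380.2, 0.0, 319.7], [0.0, 380.2, 239.5], [0.0, 0.0, 1.0]] [0.105 0.62  0.372] [0.12, 0.792, 0.592, 0.089]
{'time': 0.15, 'joint_pos': array([ 1.16301643e+00,  5.32313300e-02,  1.61396221e+00,  3.11150647e-05,
        1.47597851e+00, -1.19022707e-01]), 'joint_vel': array([-0.00089361, -0.00073948, -0.00506342, -0.00170863, -0.00241324,
        0.00084644]), 'joint_efforts': array([ 4.57191481e-04, -3.94238842e+01, -3.70721447e+01, -1.38429518e-04,
        4.59312621e-03, -1.66102541e-05]), 'tool_pos': array([0.17780109, 0.59870615, 0.24433901]), 'tool_rot': array([-2.20562353e-04,  1.43878945e-01,  9.89594980e-01, -7.58427126e-04]), 'contact_force': array([ 0.02442053, -0.07057228,  0.21087492]), 'ft_torque': array([ 0.00983952,  0.05356895, -0.02163353]), 'grasp_force': 0.0, 'gripper_width': 1.0011378109388536}
```

View pics/top0.png

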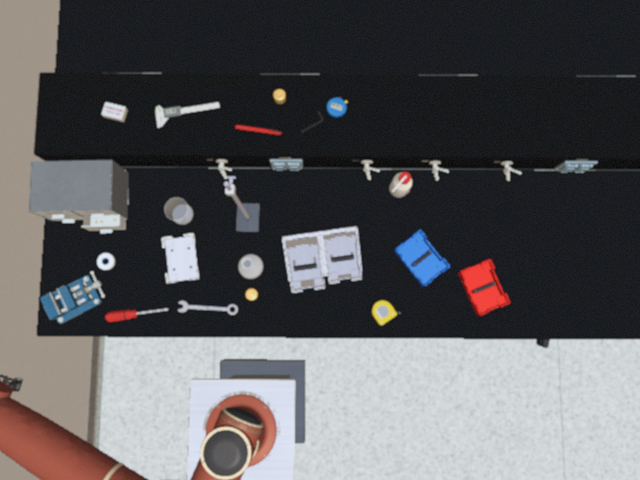

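View pics/side0.png

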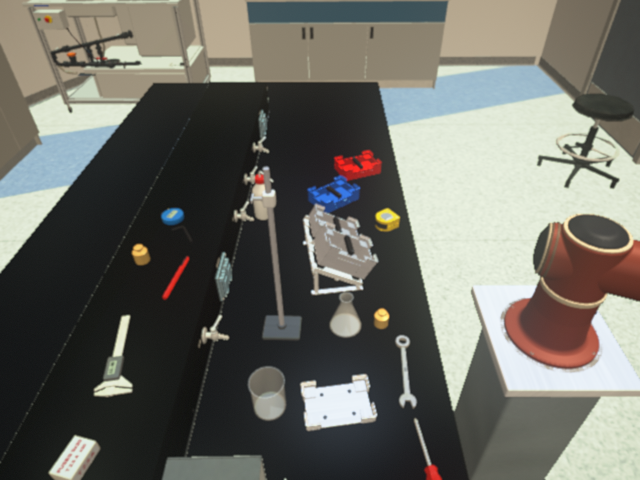

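The top view shows the base frame at (180,258) and the rack with two grey trays at (304,262) and (343,250). The stand foot is at (247,217), the flask at (250,266), the weight at (251,295) and the beaker at (179,211). Possible confusions are the two grey rack trays and the blue (423,258) and red (484,287) look-alikes. I choose the two grey ones and check them in close crops, also to tell deep from shallow.

```bash
python3 - <<'E'
import cv2
a=cv2.imread("pics/top0.png")[165:310,155:370]
a=cv2.resize(a,None,fx=3.7,fy=3.7,interpolation=cv2.INTER_CUBIC);print(a.shape);cv2.imwrite("pics/topc.png",a)
b=cv2.imread("pics/side0.png")[190:440,240:420]
b=cv2.resize(b,None,fx=2.4,fy=2.4,interpolation=cv2.INTER_CUBIC);cv2.imwrite("pics/sidec.png",b)
E
```

```text
(536, 796, 3)
```

View pics/topc.png

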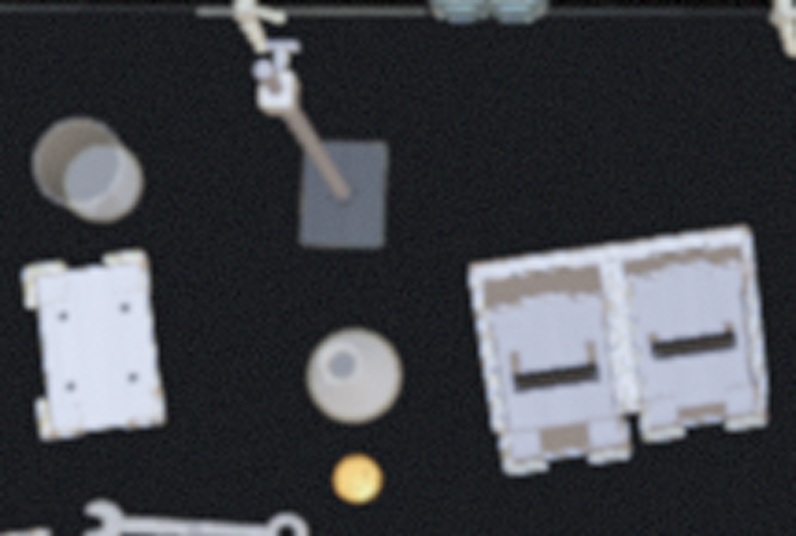

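View pics/sidec.png

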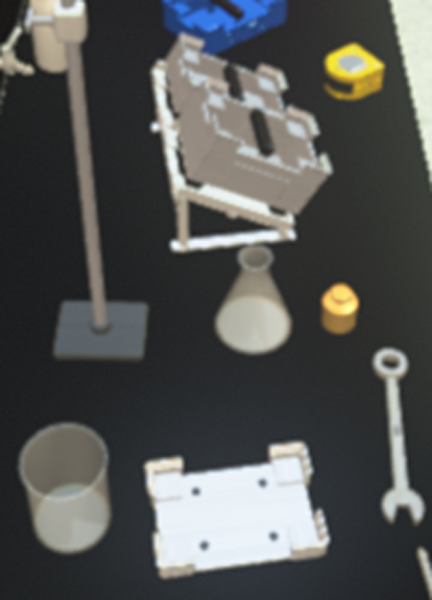

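The crops show the nearer (+y) tray, at top pixel (304,262), has the deeper wall, so it is the deep one. The shallow tray is at (343,250). I'll triangulate the handles, the base and the rest.

```bash
cat > geo.py <<'E'
import numpy as np
from scipy.spatial.transform import Rotation as R
q2R=lambda q:R.from_quat([q[1],q[2],q[3],q[0]]).as_matrix()
def cam(d):
    r=np.array(d["rotation"]); r=q2R(r) if r.size==4 else r
    return np.array(d["mtx"]),np.array(d["eye"]),r
def ray(c,p):
    K,e,r=c; v=r@np.linalg.solve(K,[p[0],p[1],1]); return e,v/np.linalg.norm(v)
def onz(c,p,z):
    e,v=ray(c,p); return e+v*(z-e[2])/v[2]
def tri(cs,ps):
    A=0;b=0
    for c,p in zip(cs,ps):
        e,v=ray(c,p);M=np.eye(3)-np.outer(v,v);A=A+M;b=b+M@e
    return np.linalg.solve(A,b)
def proj(c,X):
    K,e,r=c; u=K@(r.T@(np.array(X)-e)); return u[:2]/u[2]
E
python3 - <<'E'
from geo import *
T=cam(np.load("pics/top0.npz"));S=cam(np.load("pics/side0.npz"))
t=lambda x,y:np.array([155+x/3.7,165+y/3.7]); s=lambda x,y:np.array([240+x/2.4,190+y/2.4])
np.set_printoptions(precision=4,suppress=True)
for n,a,b in (("base",t(97.75,347),s(234,513.75)),("deepH",t(555,377),s(262,133)),("shalH",t(693,343),s(235,80))):
    X=tri([T,S],[a,b]); print(n,X,proj(T,X)-a,proj(S,X)-b)
for n,p,z in (("bh1",(63,316),.012),("bh2",(125,308),.012),("bh3",(70,387),.012),("bh4",(133,377),.012),
 ("rodfoot",(344,195),.013),("flask",(355,376),.05),("weight",(358,479),.044),("beaker_bot",(103,185),0)):
    print(n,onz(T,t(*p),z))
for n,p,z in (("bh1",(196,491),.012),("bh2",(263,483),.012),("bh3",(204,545),.012),("bh4",(273,536),.012),("rodfoot",(100,327),.013),("clamp",(68,22),.38)): print("S",n,onz(S,s(*p),z))
for a,b,z in (((513,381),(598,373),.13),((652,349),(734,338),.13),((470,265),(748,228),.095)):
    d=onz(T,t(*a),z)-onz(T,t(*b),z); print("bar yaw deg(from y)",np.degrees(np.arctan2(-d[0],d[1])),np.linalg.norm(d))
c=cam(np.load("pics/wrist0.npz"))
from plant import manip
st=manip.state();Rt=q2R(st["tool_rot"]);print(Rt,"cam in tool",Rt.T@(c[1]-st["tool_pos"]),"\n",Rt.T@c[2])
E
```

```text
base [0.517  0.1969 0.0017] [ 0.0148 -0.0833] [0.1239 0.0227]
deepH [ 0.4824 -0.1912  0.1113] [-0.036   0.2483] [-0.279  -0.0442]
shalH [ 0.5106 -0.3008  0.1004] [-0.0654  0.5411] [-0.5668 -0.0918]
bh1 [0.5416 0.2247 0.012 ]
bh2 [0.5488 0.1729 0.012 ]
bh3 [0.4818 0.2165 0.012 ]
bh4 [0.4905 0.1641 0.012 ]
rodfoot [ 0.6463 -0.0093  0.013 ]
flask [ 0.4889 -0.0261  0.05  ]
weight [ 0.4049 -0.0296  0.044 ]
beaker_bot [0.656 0.198 0.   ]
S bh1 [0.5506 0.181  0.012 ]
S bh2 [0.4913 0.173  0.012 ]
S bh3 [0.5433 0.2319 0.012 ]
S bh4 [0.4847 0.2237 0.012 ]
S rodfoot [ 0.6496 -0.0036  0.013 ]
S clamp [ 0.6508 -0.01    0.38  ]
bar yaw deg(from y) 5.76514314252596 0.06683695608984531
bar yaw deg(from y) 8.047039352272348 0.06499363529942224
bar yaw deg(from y) 8.044537529508395 0.22609359186107697
[[-0.9586  0.2848 -0.0007]
 [ 0.2848  0.9586 -0.0014]
 [ 0.0002 -0.0016 -1.    ]] cam in tool [ 0.0764 -0.0006 -0.128 ] 
 [[ 0.001  -0.9551 -0.2962]
 [ 1.      0.0006  0.0014]
 [-0.0012 -0.2962  0.9551]]
```

```bash
cat >> geo.py <<'E'
def pose(yaw,tilt):
    # tool y along horizontal direction yaw (deg), pitched so z leans forward by tilt
    t=np.radians(tilt)
    y=[np.cos(t),0,np.sin(t)];z=[np.sin(t),0,-np.cos(t)]
    return R.from_euler('z',yaw,degrees=True).as_matrix()@np.c_[[0,1,0],y,z]
def row(p0,R0,p1,R1,N):
    import scipy.linalg as L
    A=np.eye(4);A[:3,:3]=R0;A[:3,3]=p0;B=np.eye(4);B[:3,:3]=R1;B[:3,3]=p1
    xi=L.logm(np.linalg.inv(A)@B).real/N;D=L.expm(xi)
    return np.r_[D[:3,3]*1e3,np.degrees(R.from_matrix(D[:3,:3]).as_rotvec())].round(2).tolist()
def path(p0,R0,*wp):
    for p1,R1,N in wp:
        r=row(p0,R0,p1,R1,N);print(N,"x",r)
        q=p0;
        D=np.eye(4);D[:3,:3]=R.from_rotvec(np.radians(r[3:])).as_matrix();D[:3,3]=np.array(r[:3])/1e3
        A=np.eye(4);A[:3,:3]=R0;A[:3,3]=p0;pp=[]
        for i in range(N): A=A@D;pp.append(A[:3,3].round(2).tolist())
        print("   path",pp[::3]);p0,R0=np.array(p1),R1
def now():
    from plant import manip
    s=manip.state();return np.array(s["tool_pos"]),q2R(s["tool_rot"])
E
python3 - <<'E'
from geo import *
p,r=now()
v=np.array([.40,.12,.33])
R2=pose(8,30);g=np.array([.482,-.191,.12])-.13*R2[:,2]
print(g)
path(p,r,(v,pose(45,0),12),(g,R2,12))
E
```

```text
[ 0.41763258 -0.20004625  0.2325833 ]
12 x [-36.17, -25.82, -7.12, -0.01, 0.0, 2.37]
   path [[0.21, 0.56, 0.25], [0.28, 0.45, 0.27], [0.34, 0.33, 0.29], [0.38, 0.21, 0.32]]
12 x [-24.16, -13.34, 5.91, -2.41, -0.81, 3.01]
   path [[0.41, 0.09, 0.32], [0.42, 0.01, 0.3], [0.43, -0.07, 0.28], [0.43, -0.15, 0.25]]
```

Call:
servo_tool --moves '[[[-36, -26, -7, 0, 0, 2.4, 85], [-36, -26, -7, 0, 0, 2.4, 85], [-36, -26, -7, 0, 0, 2.4, 85], [-36, -26, -7, 0, 0, 2.4, 85], [-36, -26, -7, 0, 0, 2.4, 85], [-36, -26, -7, 0, 0, 2.4, 85], [-36, -26, -7, 0, 0, 2.4, 85], [-36, -26, -7, 0, 0, 2.4, 85], [-36, -26, -7, 0, 0, 2.4, 85], [-36, -26, -7, 0, 0, 2.4, 85], [-36, -26, -7, 0, 0, 2.4, 85], [-36, -26, -7, 0, 0, 2.4, 85]]]'

```text
time: 1.65
tool_pos: [0.3959, 0.1175, 0.3292]
tool_rot: [-0.0, 0.386, 0.922, -0.0]
contact_force: [1.1, -0.6, 0.2]
gripper_width: 0.999
grasp_force: 0.0
```

Call:
servo_tool --moves '[[[-24, -13.3, 5.9, -2.4, -0.8, 3, 85], [-24, -13.3, 5.9, -2.4, -0.8, 3, 85], [-24, -13.3, 5.9, -2.4, -0.8, 3, 85], [-24, -13.3, 5.9, -2.4, -0.8, 3, 85], [-24, -13.3, 5.9, -2.4, -0.8, 3, 85], [-24, -13.3, 5.9, -2.4, -0.8, 3, 85], [-24, -13.3, 5.9, -2.4, -0.8, 3, 85], [-24, -13.3, 5.9, -2.4, -0.8, 3, 85], [-24, -13.3, 5.9, -2.4, -0.8, 3, 85], [-24, -13.3, 5.9, -2.4, -0.8, 3, 85], [-24, -13.3, 5.9, -2.4, -0.8, 3, 85], [-24, -13.3, 5.9, -2.4, -0.8, 3, 85]]]'

```text
time: 3.15
tool_pos: [0.4111, -0.2002, 0.2316]
tool_rot: [0.17, 0.636, 0.727, 0.194]
contact_force: [0.0, 0.6, 0.3]
gripper_width: 0.992
grasp_force: 0.0
```

```bash
cat > shot.py <<'E'
import sys,cv2,numpy as np
from plant import manip
n,o=sys.argv[1:3]
f=manip.grab_frame(n);cv2.imwrite(f"pics/{o}.png",f["image"]);np.savez(f"pics/{o}.npz",mtx=f["mtx"],eye=f["eye"],rotation=f["rotation"])
s=manip.state();print(s["time"],s["tool_pos"].round(4),s["tool_rot"].round(4))
E
python3 shot.py wrist w1; python3 -c "
from geo import *
p,r=now();print(np.degrees(R.from_matrix(r.T@pose(8,30)).as_rotvec()))"
```

```text
3.2 [ 0.4096 -0.2017  0.2289] [0.1687 0.6377 0.7262 0.1936]
[-0.23766802  0.17933499 -0.52216937]
```

View pics/w1.png

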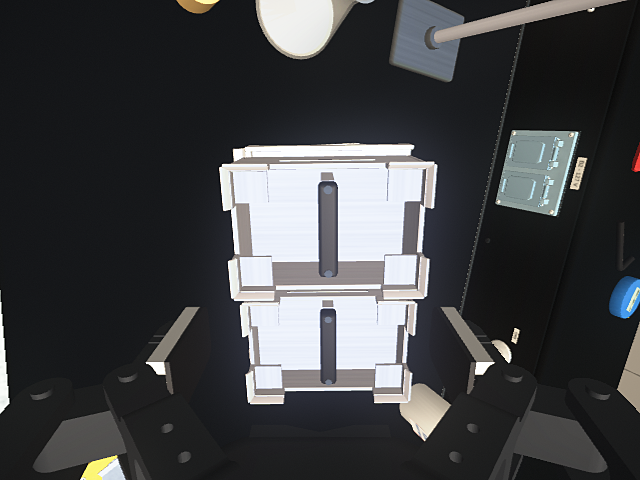

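The wrist view shows the deep tray (upper) with its bar centre at (328.5,229) and the shallow one (lower) with its bar centre at (328,346). The axes are parallel to the image axes, so the yaw and tilt are right.

```bash
python3 - <<'E'
from geo import *
from scipy.optimize import least_squares
T=cam(np.load("pics/top0.npz"));S=cam(np.load("pics/side0.npz"));W=cam(np.load("pics/w1.npz"))
t=lambda x,y:np.array([155+x/3.7,165+y/3.7]); s=lambda x,y:np.array([240+x/2.4,190+y/2.4])
np.set_printoptions(precision=4,suppress=True)
Rt=pose(8,30)
for n,a,b,w in (("deep",t(555,377),s(262,133),(328.5,229)),("shal",t(693,343),s(235,80),(328,346))):
    f=lambda X:np.r_[proj(T,X)-a,proj(S,X)-b,(proj(W,X)-w)]
    o=least_squares(f,[.5,-.2,.12]);print(n,"bar top",o.x,o.fun)
    print("depth",(W[2].T@(o.x-W[1]))[2])
    p,r=now(); print(" in tool",(r.T@(o.x-p))*1e3)
    # scale check: bar length 70
    X=o.x;u=Rt[:,0]*.035;print("bar ends",proj(W,X+u),proj(W,X-u))
    # from the wrist only, at bar length px
E
```

```text
deep bar top [ 0.4835 -0.189   0.1151] [-0.7892 -0.2573 -0.6395 -0.6078 -0.2839  0.0479]
depth 0.2762412401121469
 in tool [  2.7519   8.5218 136.0201]
bar ends [328.3228 180.8482] [328.1171 273.7515]
shal bar top [ 0.5104 -0.2985  0.0967] [-0.9133  0.7308 -0.5102  1.4768  0.1834  0.6252]
depth 0.33019940811065973
 in tool [-109.2976   10.29    157.9982]
bar ends [328.271  310.3798] [328.1011 380.6582]
```

Call:
servo_tool --moves '[[[2.8, 8.5, 15, -0.2, 0.2, -0.5, 85], [0, 0, 18, 0, 0, 0, 85], [0, 0, 18, 0, 0, 0, 85], [0, 0, 18, 0, 0, 0, 85], [0, 0, 18, 0, 0, 0, 85], [0, 0, 0, 0, 0, 0, 85], [0, 0, 0, 0, 0, 0, 85]]]'

```text
time: 4.08
tool_pos: [0.4616, -0.1894, 0.1616]
tool_rot: [0.17, 0.631, 0.731, 0.196]
contact_force: [0.4, -0.8, 0.3]
gripper_width: 0.998
grasp_force: 0.0
```

```bash
python3 shot.py wrist w2; python3 -c "
from geo import *
p,r=now();print((r.T@(np.array([.4835,-.189,.1151])-p))*1e3,np.degrees(R.from_matrix(r.T@pose(8,30)).as_rotvec()))
W=cam(np.load('pics/w2.npz'));X=np.array([.4835,-.189,.1151]);u=pose(8,30)[:,0]*.035
print(proj(W,X),proj(W,X+u),proj(W,X-u))"
```

```text
4.125 [ 0.4616 -0.1896  0.162 ] [0.1706 0.6311 0.7309 0.1957]
[-2.42557763 -4.69946692 51.44845481] [ 0.09120658 -0.05116022  0.36663647]
[312.72626413 281.8879631 ] [312.81237418 215.33296268] [312.64876773 341.78542082]
```

View pics/w2.png

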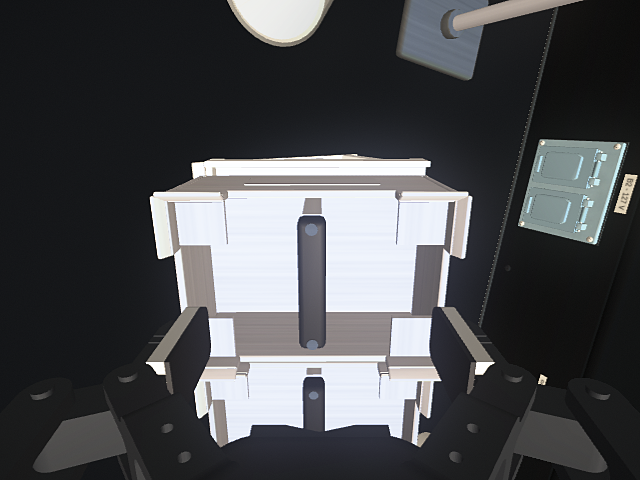

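```bash
python3 - <<'E'
import cv2,numpy as np
for n,x,ys in (("w1",328,(200,229,260)),("w2",312,(240,282,320))):
    g=cv2.imread(f"pics/{n}.png",0).astype(int)
    for y in ys: print(n,y,"row",x-20,g[y,x-20:x+21].tolist())
    c=g[:,x];d=np.where(c[150:360]<110)[0]+150;print("col",d.min(),d.max());print(g[(205 if n=="w2" else 172):(225 if n=="w2" else 192),x-5].tolist(),g[(335 if n=="w2" else 265):(360 if n=="w2" else 290),x-5].tolist())
E
```

```text
w1 200 row 308 [237, 237, 237, 237, 237, 237, 237, 238, 246, 223, 88, 57, 77, 95, 105, 106, 106, 108, 107, 109, 109, 110, 110, 112, 113, 115, 105, 89, 66, 78, 251, 244, 238, 238, 238, 237, 238, 237, 238, 237, 237]
w1 229 row 308 [240, 240, 240, 240, 240, 240, 240, 240, 243, 255, 140, 56, 69, 85, 102, 103, 103, 102, 105, 106, 105, 106, 106, 107, 108, 110, 103, 88, 66, 77, 253, 246, 240, 240, 240, 240, 240, 240, 240, 240, 240]
w1 260 row 308 [249, 249, 250, 251, 252, 252, 252, 252, 253, 255, 245, 99, 58, 76, 92, 98, 97, 99, 98, 100, 99, 98, 100, 100, 102, 105, 96, 83, 65, 82, 255, 255, 254, 254, 254, 254, 254, 254, 254, 254, 254]
col 159 359
[171, 132, 138, 139, 140, 140, 139, 137, 187, 87, 50, 58, 63, 73, 83, 94, 114, 119, 118, 111] [96, 96, 96, 95, 97, 96, 96, 93, 92, 94, 80, 60, 145, 146, 143, 140, 140, 142, 139, 130, 249, 247, 246, 253, 164]
w2 240 row 292 [242, 242, 242, 246, 255, 124, 51, 69, 78, 86, 95, 101, 100, 101, 103, 103, 104, 106, 105, 106, 109, 108, 109, 111, 111, 112, 112, 114, 112, 101, 91, 82, 68, 39, 254, 248, 242, 241, 241, 241, 241]
w2 282 row 292 [239, 239, 239, 239, 243, 255, 120, 50, 67, 73, 80, 90, 92, 94, 94, 94, 95, 97, 97, 99, 98, 99, 101, 100, 100, 102, 101, 103, 100, 97, 87, 77, 60, 75, 252, 245, 239, 239, 238, 238, 238]
w2 320 row 292 [138, 139, 140, 139, 140, 145, 122, 61, 56, 64, 69, 73, 81, 84, 82, 84, 84, 84, 86, 85, 86, 86, 86, 87, 88, 87, 88, 89, 88, 82, 78, 72, 59, 60, 141, 145, 142, 141, 141, 141, 142]
col 150 339
[140, 138, 140, 139, 140, 140, 141, 138, 127, 255, 156, 48, 58, 62, 63, 65, 67, 70, 75, 104] [80, 80, 80, 79, 79, 77, 61, 101, 123, 128, 128, 130, 99, 111, 140, 140, 136, 137, 138, 126, 168, 239, 244, 243, 242]
```

The close look puts the bar centre at (312,282) against the predicted (312.7,282), so I go down and grip.

Call:
servo_tool --moves '[[[-2.4, -4.7, 5, 0, 0, 0.3, 85], [0, 0, 12, 0, 0, 0, 85], [0, 0, 12, 0, 0, 0, 85], [0, 0, 12, 0, 0, 0, 85], [0, 0, 12, 0, 0, 0, 85], [0, 0, 8, 0, 0, 0, 85], [0, 0, 0, 0, 0, 0, 85], [0, 0, 0, 0, 0, 0, 85]]]'

```text
time: 5.12
tool_pos: [0.4882, -0.1882, 0.1062]
tool_rot: [0.17, 0.633, 0.729, 0.196]
contact_force: [0.4, 0.2, -0.5]
gripper_width: 0.997
grasp_force: 0.0
```

```bash
python3 -c "
from geo import *
p,r=now();print(p,(r.T@(np.array([.4835,-.189,.1151])-p))*1e3,np.degrees(R.from_matrix(r.T@pose(8,30)).as_rotvec()))"
```

```text
[ 0.48817793 -0.1881799   0.10615801] [ -0.14665741   0.37164491 -10.11707129] [ 0.0645508  -0.08324761  0.04408954]
```

Call:
servo_tool --moves '[[[0, 0, 1, 0, 0, 0, 40], [0, 0, 1, 0, 0, 0, 20], [0, 0, 0, 0, 0, 0, 0], [0, 0, 0, 0, 0, 0, 0], [0, 0, 0, 0, 0, 0, 0], [0, 0, 0, 0, 0, 0, 0], [0, 0, 0, 0, 0, 0, 0], [0, 0, 0, 0, 0, 0, 0]]]'

```text
time: 6.12
tool_pos: [0.4894, -0.1881, 0.1047]
tool_rot: [0.17, 0.633, 0.729, 0.196]
contact_force: [4.0, -0.2, 2.8]
gripper_width: 0.156
grasp_force: 60.1
```

Call:
servo_tool --moves '[[[0, 0, -4, 0, 0, 0, 0], [0, 0, -8, 0, 0, 0, 0], [0, 0, -12, 0, 0, 0, 0], [0, 0, -14, 0, 0, 0, 0], [0, 0, -14, 0, 0, 0, 0], [0, 0, -14, 0, 0, 0, 0], [0, 0, -14, 0, 0, 0, 0], [0, 0, -14, 0, 0, 0, 0], [0, 0, -14, 0, 0, 0, 0], [0, 0, -14, 0, 0, 0, 0]]]'

```text
time: 7.38
tool_pos: [0.4281, -0.1967, 0.2106]
tool_rot: [0.17, 0.633, 0.729, 0.196]
contact_force: [-0.1, -1.1, -3.8]
gripper_width: 0.154
grasp_force: 59.6
```

```bash
python3 -c "
from geo import *
p,r=now();print(p)
path(p,r,(np.array([.43,-.14,.30]),pose(8,0),8),(np.array([.46,.09,.30]),pose(8,0),10))"
```

```text
[ 0.4280519  -0.19669862  0.21056607]
8 x [6.99, 4.48, -10.45, 3.76, -0.01, 0.01]
   path [[0.43, -0.19, 0.22], [0.42, -0.17, 0.26], [0.43, -0.15, 0.29]]
10 x [22.36, 6.17, 0.0, 0.0, 0.0, -0.0]
   path [[0.43, -0.12, 0.3], [0.44, -0.05, 0.3], [0.45, 0.02, 0.3], [0.46, 0.09, 0.3]]
```

Call:
servo_tool --moves '[[[7, 4.5, -10.5, 3.75, 0, 0, 0], [7, 4.5, -10.5, 3.75, 0, 0, 0], [7, 4.5, -10.5, 3.75, 0, 0, 0], [7, 4.5, -10.5, 3.75, 0, 0, 0], [7, 4.5, -10.5, 3.75, 0, 0, 0], [7, 4.5, -10.5, 3.75, 0, 0, 0], [7, 4.5, -10.5, 3.75, 0, 0, 0], [7, 4.5, -10.5, 3.75, 0, 0, 0]]]'

```text
time: 8.38
tool_pos: [0.4307, -0.1396, 0.3007]
tool_rot: [-0.0, 0.656, 0.755, 0.001]
contact_force: [-1.0, 0.3, -4.7]
gripper_width: 0.157
grasp_force: 59.6
```

Call:
servo_tool --moves '[[[20, 6, 0, 0, 0, 0, 0], [22.5, 6, 0, 0, 0, 0, 0], [22.5, 6, 0, 0, 0, 0, 0], [22.5, 6, 0, 0, 0, 0, 0], [22.5, 6, 0, 0, 0, 0, 0], [22.5, 6, 0, 0, 0, 0, 0], [22.5, 6, 0, 0, 0, 0, 0], [22.5, 6, 0, 0, 0, 0, 0], [22.5, 6, 0, 0, 0, 0, 0], [22.5, 6, 0, 0, 0, 0, 0], [0, 0, 0, 0, 0, 0, 0], [0, 0, 0, 0, 0, 0, 0]]]'

```text
time: 9.88
tool_pos: [0.4586, 0.0886, 0.3002]
tool_rot: [-0.0, 0.656, 0.755, 0.001]
contact_force: [0.4, -0.2, -4.1]
gripper_width: 0.152
grasp_force: 59.6
```

```bash
python3 shot.py wrist w3;python3 -c "
from geo import *
p,r=now();print(np.degrees(R.from_matrix(r.T@pose(8,0)).as_rotvec()))
W=cam(np.load('pics/w3.npz'));print(proj(W,[.517,.197,.012]))"
```

```text
9.925 [0.4586 0.0884 0.3002] [-1.000e-04  6.558e-01  7.549e-01  9.000e-04]
[ 0.06477727 -0.07426204  0.03495707]
[390.9442019   98.54465973]
```

View pics/w3.png

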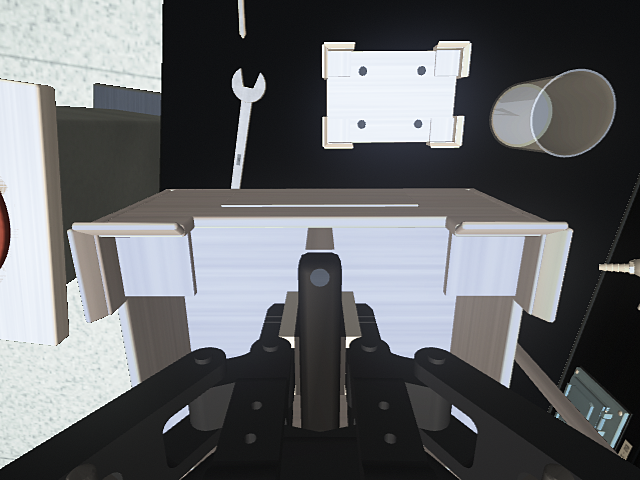

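The wrist view shows the base holes at (362,71), (420,71), (362,124.5) and (421,124.5). The tray edge is horizontal in the image, so it's aligned with the tool.

```bash
python3 - <<'E'
from geo import *
np.set_printoptions(precision=4,suppress=True)
W=cam(np.load('pics/w3.npz'))
H=np.array([onz(W,p,.012) for p in ((362,71),(420,71),(362,124.5),(421,124.5))])
c=H.mean(0);print(H,c);p,r=now()
d=(H[1]-H[0])+(H[3]-H[2]);e=(H[0]-H[2])+(H[1]-H[3])
print("yaw",np.degrees(np.arctan2(d[1],d[0])),np.degrees(np.arctan2(-e[0],e[1])),np.linalg.norm(d)/2,np.linalg.norm(e)/2)
print("in tool",(r.T@(c-p))*1e3)
# base outer corner lips z=.027
for q in ((322,42.5),(470.5,41),(321,147),(462.5,148)): print("corner",onz(W,q,.027))
o=np.array([0,0,-.003+.071])
for n,X in (("rim",[0,48,70]),("brL",[-70,48,85]),("brR",[70,48,85]),("barend",[0,35,78]),("barend low",[0,35,64]),("foot",[63.5,41.5,0])):
    X=np.array(X)/1e3; t=o+[X[1],X[0],-X[2]]; print(n,proj(W,p+r@t))
E
```

```text
[[0.483  0.2185 0.012 ]
 [0.5409 0.2268 0.012 ]
 [0.4919 0.1676 0.012 ]
 [0.5532 0.1763 0.012 ]] [0.5173 0.1973 0.012 ]
yaw 8.126157835088579 11.854601345350726 0.060223380781536086 0.051778525248653576
in tool [ 99.286   72.9709 288.3685]
corner [0.4396 0.2358 0.027 ]
corner [0.5795 0.2571 0.027 ]
corner [0.4524 0.1397 0.027 ]
corner [0.5968 0.1592 0.027 ]
rim [321.9954 207.5822]
brL [ 89.5961 217.9721]
brR [554.7409 218.5777]
barend [322.022  251.5812]
barend low [321.7717 239.0702]
foot [443.2373 191.1115]
```

```bash
python3 - <<'E'
import cv2
g=cv2.imread("pics/w3.png",0)
for x in (90,130,210,260,318,430,520,550): print(x,g[180:262,x].tolist())
print("rows");[print(y,g[y,60:110].tolist(),g[y,535:585].tolist()) for y in (226,232)]
E
```

```text
90 [57, 57, 58, 56, 56, 56, 56, 56, 56, 55, 58, 57, 56, 57, 56, 57, 56, 55, 55, 56, 57, 57, 57, 57, 57, 57, 55, 57, 57, 56, 55, 56, 55, 56, 57, 56, 56, 55, 55, 54, 53, 41, 113, 203, 199, 206, 213, 211, 210, 209, 188, 186, 182, 179, 166, 139, 142, 142, 144, 144, 143, 142, 143, 144, 143, 143, 143, 143, 142, 142, 142, 143, 142, 143, 143, 142, 142, 142, 142, 143, 143, 143]
130 [60, 59, 59, 60, 60, 61, 61, 61, 60, 60, 62, 61, 59, 60, 58, 61, 60, 61, 61, 60, 60, 60, 60, 60, 56, 77, 102, 96, 92, 92, 97, 99, 101, 105, 100, 101, 97, 93, 98, 100, 100, 94, 132, 195, 200, 207, 212, 210, 212, 210, 186, 186, 182, 177, 169, 204, 240, 200, 210, 208, 209, 208, 207, 208, 208, 208, 206, 207, 207, 206, 206, 206, 207, 207, 205, 206, 206, 205, 205, 206, 205, 207]
210 [20, 20, 20, 19, 20, 21, 20, 17, 20, 124, 103, 102, 98, 101, 100, 101, 97, 99, 101, 100, 101, 101, 100, 101, 100, 99, 98, 99, 104, 101, 103, 101, 103, 106, 102, 99, 123, 169, 201, 207, 215, 218, 217, 216, 215, 214, 210, 229, 212, 211, 214, 213, 215, 215, 214, 216, 219, 219, 218, 217, 215, 215, 213, 212, 208, 210, 212, 211, 212, 213, 212, 214,
[... 2284 characters left out ...]
6, 206, 205, 205, 206, 205, 205, 205, 205, 205, 205, 205, 205, 205, 205, 204, 204, 204, 205, 204, 205, 204, 203, 204, 204, 204, 205, 210, 210, 69, 11, 24, 26, 28, 28, 28, 28, 28, 27, 27, 28, 28, 26, 26, 25, 26]
232 [104, 105, 110, 67, 55, 51, 35, 226, 221, 211, 211, 189, 170, 152, 151, 151, 149, 147, 145, 154, 153, 172, 175, 185, 186, 185, 183, 183, 183, 183, 182, 182, 182, 182, 182, 182, 182, 182, 182, 181, 182, 182, 182, 181, 183, 182, 182, 182, 182, 183] [176, 175, 176, 175, 175, 176, 176, 176, 175, 175, 175, 175, 174, 175, 174, 173, 171, 171, 170, 183, 184, 189, 195, 195, 194, 194, 192, 192, 195, 196, 197, 198, 203, 205, 208, 206, 219, 167, 51, 20, 27, 28, 29, 28, 28, 27, 27, 27, 27, 27]
```

```bash
python3 - <<'E'
from geo import *
from scipy.optimize import least_squares
W=cam(np.load('pics/w3.npz'));p,r=now()
obs=[([0,48,70],216.5),([0,44,70],227.5),([0,48,16],188.5),([0,35,64],252.5)]
def pr(v,X): X=np.array(X)/1e3;return proj(W,p+r@(np.array([v[0],0,v[1]+.071])+[X[1],X[0],-X[2]]))
o=least_squares(lambda v:[pr(v,X)[1]-y for X,y in obs],[0,-.003]);print(o.x*1e3,o.fun)
for X in ([-70,48,85],[70,48,85],[-66,48,16]): print(pr(o.x,X))
E
```

```text
[  0.36688716 -17.49973863] [ 0.19406043  1.95574528 -1.10274734 -1.48325303]
[ 57.62707282 229.8368453 ]
[587.42704333 230.50940887]
[170.56263027 187.18812802]
```

```bash
python3 - <<'E'
from geo import *
import cv2
from scipy.optimize import least_squares
g=cv2.imread("pics/w3.png",0);print(g[190,150:190].tolist(),g[191,460:490].tolist())
W=cam(np.load('pics/w3.npz'));p,r=now()
obs=[([0,48,70],1,216.5),([0,44,70],1,227.5),([0,48,16],1,188.5),([0,35,64],1,252.5),([-70,48,85],0,72),([70,48,85],0,568),([-70,48,16],0,170),([70,48,16],0,474)]
def pr(v,X): X=np.array(X)/1e3;return proj(W,p+r@(np.array([v[0],v[2],v[1]+.071])+[X[1],X[0],-X[2]]))
o=least_squares(lambda v:[pr(v,X)[i]-y for X,i,y in obs],[0,-.003,0]);print(o.x*1e3,o.fun)
E
```

```text
[58, 57, 57, 56, 56, 56, 56, 56, 60, 28, 12, 10, 2, 50, 113, 109, 106, 102, 100, 95, 132, 242, 205, 150, 106, 100, 101, 101, 101, 102, 101, 102, 101, 102, 102, 102, 102, 102, 102, 103] [105, 105, 104, 104, 105, 103, 102, 101, 100, 101, 103, 106, 108, 105, 104, 108, 108, 106, 111, 91, 47, 23, 22, 27, 31, 31, 31, 31, 31, 31]
[ -1.45092228 -10.7029334   -0.38276495] [ 0.6769056   1.70453172  0.42410779 -2.87213775  1.39958742  0.54907598
 -3.02000988 -0.12370229]
```

Call:
servo_tool --moves '[[[10, 7.3, 0, 0, 0, 0, 0], [18, 13, 8, 0, 0, 0, 0], [18, 13, 16, 0, 0, 0, 0], [18, 13, 16, 0, 0, 0, 0], [18, 13, 20, 0, 0, 0, 0], [12, 9, 20, 0, 0, 0, 0], [6.3, 5, 20, 0, 0, 0, 0], [0, 0, 20, 0, 0, 0, 0], [0, 0, 20, 0, 0, 0, 0], [0, 0, 20, 0, 0, 0, 0], [0, 0, 10, 0, 0, 0, 0], [0, 0, 0, 0, 0, 0, 0]]]'

```text
time: 11.42
tool_pos: [0.5166, 0.1984, 0.1291]
tool_rot: [-0.001, 0.656, 0.755, -0.0]
contact_force: [-0.2, -0.7, -4.7]
gripper_width: 0.155
grasp_force: 59.5
```

```bash
python3 shot.py wrist w4; python3 shot.py side s4; python3 - <<'E'
from geo import *
import cv2
p,r=now();print((r.T@(np.array([.5173,.1973,.012])-p))*1e3,np.degrees(R.from_matrix(r.T@pose(8.1,0)).as_rotvec()))
a=cv2.imread("pics/w4.png");b=cv2.imread("pics/s4.png")[330:450,270:410]
b=cv2.resize(b,None,fx=2.6,fy=2.6,interpolation=cv2.INTER_CUBIC);a=cv2.resize(a[60:340],(430,188))
a=cv2.imread("pics/w4.png")[100:340,40:620];a=cv2.resize(a,(800,331))
c=np.zeros((600,800,3),np.uint8);c[:331]=a;b=cv2.resize(b,(314,269));c[331:,:314]=b
cv2.imwrite("pics/c4.png",c)
E
```

```text
11.475 [0.5173 0.1986 0.1302] [-2.000e-04  6.556e-01  7.551e-01  7.000e-04]
11.525 [0.5178 0.1987 0.1309] [2.000e-04 6.556e-01 7.551e-01 1.300e-03]
[ -1.45547275  -0.92987479 118.88243156] [ 0.12776424 -0.07345722 -0.03025005]
```

View pics/c4.png

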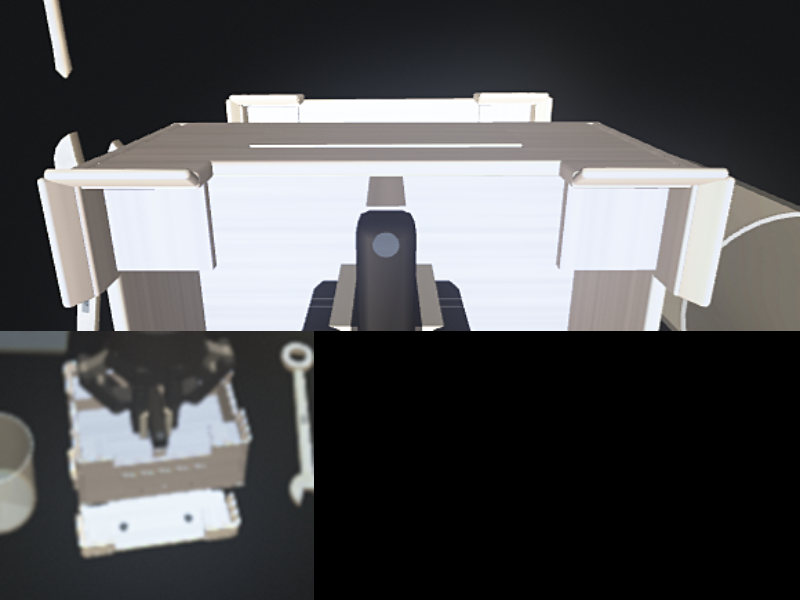

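```bash
python3 - <<'E'
from geo import *
W=cam(np.load('pics/w4.npz'));B=R.from_euler('z',8.1,degrees=True).as_matrix()
for X in ([-.07,.048,.027],[.07,.048,.027],[-.07,.044,.027]): print(proj(W,np.array([.5173,.1973,0])+B@X))
import cv2
g=cv2.imread("pics/w4.png",0)
for x in (225,240,405,420): print(x,g[160:195,x].tolist())
print(g[175,195:225].tolist(),g[175,430:460].tolist())
print(W[1])
E
```

```text
[205.41687496 172.09247267]
[438.33534991 172.1869807 ]
[205.99947785 178.76533703]
225 [28, 29, 28, 28, 29, 28, 28, 11, 86, 255, 255, 254, 250, 249, 247, 247, 254, 242, 254, 253, 253, 253, 253, 253, 253, 253, 253, 255, 255, 120, 127, 132, 127, 133, 129]
240 [31, 31, 32, 30, 30, 32, 29, 10, 137, 255, 255, 254, 249, 249, 248, 247, 254, 240, 255, 254, 253, 253, 253, 253, 253, 253, 254, 255, 255, 122, 128, 133, 128, 135, 133]
405 [51, 50, 52, 53, 51, 48, 27, 192, 255, 255, 253, 249, 249, 246, 249, 254, 252, 252, 252, 252, 252, 252, 252, 252, 252, 252, 254, 255, 186, 130, 139, 141, 140, 138, 140]
420 [48, 49, 50, 49, 49, 46, 22, 231, 255, 254, 253, 248, 248, 246, 249, 255, 252, 252, 252, 252, 252, 252, 252, 252, 252, 252, 254, 255, 185, 129, 136, 141, 140, 141, 143]
[27, 27, 25, 28, 26, 27, 25, 13, 31, 255, 255, 252, 231, 224, 222, 219, 229, 246, 252, 254, 254, 254, 253, 252, 251, 250, 249, 247, 247, 246] [253, 251, 252, 252, 251, 251, 251, 252, 255, 255, 140, 29, 45, 48, 48, 48, 47, 47, 46, 46, 46, 45, 46, 45, 46, 44, 43, 44, 43, 44]
[0.50531788 0.27281263 0.25730994]
```

Call:
servo_tool --moves '[[[1, -0.4, 4, 0.1, 0, 0, 0], [0, 0, 8, 0, 0, 0, 0], [0, 0, 8, 0, 0, 0, 0], [0, 0, 8, 0, 0, 0, 0], [0, 0, 6, 0, 0, 0, 0], [0, 0, 4, 0, 0, 0, 0], [0, 0, 4, 0, 0, 0, 0], [0, 0, 3, 0, 0, 0, 0], [0, 0, 0, 0, 0, 0, 0]]]'

```text
time: 12.65
tool_pos: [0.5165, 0.1996, 0.0849]
tool_rot: [-0.001, 0.656, 0.755, -0.0]
contact_force: [-0.4, -0.3, -4.6]
gripper_width: 0.155
grasp_force: 59.5
```

```bash
python3 -c "
from geo import *
p,r=now();print(p,(r.T@(np.array([.5173,.1973,.012])-p))*1e3)"
```

```text
[0.51649131 0.19958732 0.08489764] [-2.46077818  0.57640967 72.89419958]
```

Call:
servo_tool --moves '[[[0, 0, 0, 0, 0, 0, 0], [0, 0, 2, 0, 0, 0, 0], [0, 0, 2, 0, 0, 0, 0], [0, 0, 2, 0, 0, 0, 0], [0, 0, 0, 0, 0, 0, 0]]]'

```text
time: 13.28
tool_pos: [0.5164, 0.1996, 0.0787]
tool_rot: [-0.001, 0.656, 0.755, -0.0]
contact_force: [-0.1, -0.7, -4.5]
gripper_width: 0.155
grasp_force: 59.5
```

Call:
servo_tool --moves '[[[0, 0, 2, 0, 0, 0, 0], [0, 0, 1.5, 0, 0, 0, 0], [0, 0, 0, 0, 0, 0, 0], [0, 0, 0, 0, 0, 0, 0]]]'

```text
time: 13.78
tool_pos: [0.5166, 0.1996, 0.0756]
tool_rot: [-0.001, 0.656, 0.755, 0.0]
contact_force: [-0.1, 0.6, -5.0]
gripper_width: 0.154
grasp_force: 59.5
```

Call:
servo_tool --moves '[[[0, 0.9, 0, 0, 0, 0, 0], [0, 0, 1.5, 0, 0, 0, 0], [0, 0, 1.5, 0, 0, 0, 0], [0, 0, 0, 0, 0, 0, 0], [0, 0, 0, 0, 0, 0, 0]]]'

```text
time: 14.4
tool_pos: [0.5175, 0.1998, 0.0726]
tool_rot: [-0.001, 0.656, 0.755, 0.0]
contact_force: [0.1, -0.2, -4.4]
gripper_width: 0.156
grasp_force: 59.5
```

Call:
servo_tool --moves '[[[0, 0, 1, 0, 0, 0, 0], [0, 0, 1, 0, 0, 0, 0], [0, 0, 0, 0, 0, 0, 0]]]'

```text
time: 14.78
tool_pos: [0.5176, 0.1998, 0.0708]
tool_rot: [-0.001, 0.656, 0.755, 0.0]
contact_force: [-0.5, 1.2, -3.7]
gripper_width: 0.157
grasp_force: 59.8
```

Call:
servo_tool --moves '[[[0, 0, 1, 0, 0, 0, 0], [0, 0, 0, 0, 0, 0, 0]]]'

```text
time: 15.02
tool_pos: [0.5175, 0.2, 0.0707]
tool_rot: [-0.001, 0.656, 0.755, -0.0]
contact_force: [-5.2, 0.6, 4.8]
gripper_width: 0.152
grasp_force: 60.8
```

Call:
servo_tool --moves '[[[0, 0, 1, 0, 0, 0, 0], [0, 0, 0, 0, 0, 0, 0]]]'

```text
time: 15.28
tool_pos: [0.5176, 0.2, 0.0706]
tool_rot: [-0.001, 0.655, 0.755, -0.0]
contact_force: [-8.1, -1.5, 10.6]
gripper_width: 0.153
grasp_force: 61.6
```

Call:
servo_tool --moves '[[[0, 0, -1, 0, 0, 0, 0], [0, 0, -0.5, 0, 0, 0, 8], [0, 0, 0, 0, 0, 0, 20], [0, 0, 0, 0, 0, 0, 40], [0, 0, 0, 0, 0, 0, 60], [0, 0, 0, 0, 0, 0, 85], [0, 0, 0, 0, 0, 0, 85], [0, 0, 0, 0, 0, 0, 85], [0, 0, 0, 0, 0, 0, 85]]]'

```text
time: 16.4
tool_pos: [0.5175, 0.1998, 0.0701]
tool_rot: [-0.001, 0.656, 0.755, 0.0]
contact_force: [0.2, -0.3, -0.0]
gripper_width: 0.993
grasp_force: 0.0
```

Call:
servo_tool --moves '[[[0, 0, -5, 0, 0, 0, 85], [0, 0, -10, 0, 0, 0, 85], [0, 0, -15, 0, 0, 0, 85], [0, 0, -20, 0, 0, 0, 85], [0, 0, -20, 0, 0, 0, 85], [0, 0, -20, 0, 0, 0, 85], [0, 0, -20, 0, 0, 0, 85], [0, 0, -20, 0, 0, 0, 85], [0, 0, -20, 0, 0, 0, 85], [0, 0, -15, 0, 0, 0, 85], [0, 0, 0, 0, 0, 0, 85], [0, 0, 0, 0, 0, 0, 85]]]'

```text
time: 17.9
tool_pos: [0.5173, 0.1995, 0.2343]
tool_rot: [-0.001, 0.656, 0.755, -0.001]
contact_force: [-0.2, -0.3, 0.3]
gripper_width: 0.992
grasp_force: 0.0
```

```bash
python3 shot.py wrist w5; python3 shot.py side s5; python3 - <<'E'
from geo import *
import cv2
W=cam(np.load('pics/w5.npz'));S=cam(np.load('pics/s5.npz'))
w=cv2.imread("pics/w5.png");s=cv2.imread("pics/s5.png")
B=R.from_euler('z',8.1,degrees=True).as_matrix()
for zo in (.012,):
  for X in ([-.07,-.048,.085],[-.07,.048,.085],[.07,.048,.085],[.07,-.048,.085],[0,.035,.078],[0,-.035,.078]):
    P=np.array([.5173,.1978,zo])+B@X
    print(X,"W",proj(W,P).round(1),"S",proj(S,P).round(1))
c=np.zeros((600,800,3),np.uint8)
c[:300,:400]=cv2.resize(w,(400,300));b=cv2.resize(s[340:450,280:400],None,fx=5,fy=5,interpolation=cv2.INTER_CUBIC)[:, :600]
c=np.zeros((600,800,3),np.uint8);c[:550,:500]=b[:,:500];c[:225,500:]=cv2.resize(w,(300,225));c[230:600,500:]=cv2.resize(w[150:450,200:443],(300,370))
cv2.imwrite("pics/c5.png",c)
E
```

```text
17.95 [0.5171 0.1994 0.2339] [-0.0013  0.6556  0.7551 -0.0008]
18.0 [0.5171 0.1995 0.2338] [-0.0014  0.6556  0.7551 -0.0009]
[-0.07, -0.048, 0.085] W [229.1 293.6] S [367.9 354.1]
[-0.07, 0.048, 0.085] W [219.4 166.5] S [378.4 395.4]
[0.07, 0.048, 0.085] W [422.3 166.7] S [305.1 404.9]
[0.07, -0.048, 0.085] W [412.3 293.9] S [300.2 362.1]
[0, 0.035, 0.078] W [320.8 183.9] S [340.9 396. ]
[0, -0.035, 0.078] W [320.6 274.5] S [335.2 365.4]
```

View pics/c5.png

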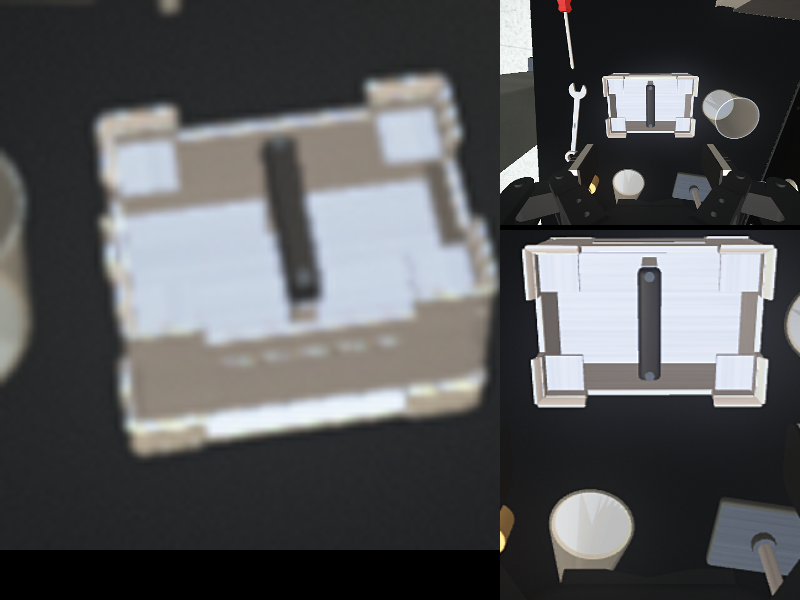

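Side and wrist views show the deep tray level between the base brackets: wrist corners (219,164), (424,162), (230,293), (415,292) match the seated prediction. Next is the shallow tray, with its position taken from the deep grasp (112 mm along the rack, 24 mm lower).

```bash
python3 - <<'E'
from geo import *
p,r=now();T=pose(8,30)
deep=np.array([.4894,-.1881,.1047])+T@[-.0012,-.0003,-.012]
sh=deep+T@[-.112,0,.024];print("deep",deep,"shal bar centre",sh)
W=cam(np.load('pics/w1.npz'));print(proj(W,deep-T[:,2]*.007),proj(W,sh-T[:,2]*.007), [proj(W,sh-T[:,2]*.007+T[:,0]*s*.035) for s in(1,-1)])
g=sh-.110*T[:,2];print(g)
path(p,r,(np.array([.43,-.04,.30]),pose(8,0),9),(g,T,12))
E
```

```text
deep [ 0.48336812 -0.19015952  0.1149423 ] shal bar centre [ 0.51083872 -0.29939947  0.0941577 ]
[327.95003023 233.25859406] [327.14108334 350.72820127] [array([327.1955516 , 314.13815585]), array([327.08998126, 385.0569587 ])]
[ 0.45637398 -0.30705399  0.18942049]
9 x [-24.99, -13.32, -7.35, -0.02, -0.01, 0.01]
   path [[0.51, 0.17, 0.24], [0.48, 0.09, 0.26], [0.45, 0.01, 0.29]]
12 x [-22.34, -3.12, 8.83, -2.5, 0.0, -0.0]
   path [[0.43, -0.06, 0.29], [0.43, -0.13, 0.26], [0.44, -0.2, 0.24], [0.45, -0.26, 0.21]]
```

Call:
servo_tool --moves '[[[-20, -10, -10, 0, 0, 0, 85], [-25.5, -13.7, -7, 0, 0, 0, 85], [-25.5, -13.7, -7, 0, 0, 0, 85], [-25.5, -13.7, -7, 0, 0, 0, 85], [-25.5, -13.7, -7, 0, 0, 0, 85], [-25.5, -13.7, -7, 0, 0, 0, 85], [-25.5, -13.7, -7, 0, 0, 0, 85], [-25.5, -13.7, -7, 0, 0, 0, 85], [-25.5, -13.7, -7, 0, 0, 0, 85]]]'

```text
time: 19.12
tool_pos: [0.4301, -0.0398, 0.3003]
tool_rot: [-0.001, 0.656, 0.755, -0.0]
contact_force: [1.9, 0.5, -0.1]
gripper_width: 0.995
grasp_force: 0.0
```

Call:
servo_tool --moves '[[[-22.3, -3.1, 8.8, -2.5, 0, 0, 85], [-22.3, -3.1, 8.8, -2.5, 0, 0, 85], [-22.3, -3.1, 8.8, -2.5, 0, 0, 85], [-22.3, -3.1, 8.8, -2.5, 0, 0, 85], [-22.3, -3.1, 8.8, -2.5, 0, 0, 85], [-22.3, -3.1, 8.8, -2.5, 0, 0, 85], [-22.3, -3.1, 8.8, -2.5, 0, 0, 85], [-22.3, -3.1, 8.8, -2.5, 0, 0, 85], [-22.3, -3.1, 8.8, -2.5, 0, 0, 85], [-22.3, -3.1, 8.8, -2.5, 0, 0, 85], [-22.3, -3.1, 8.8, -2.5, 0, 0, 85], [-22.3, -3.1, 8.8, -2.5, 0, 0, 85]]]'

```text
time: 20.62
tool_pos: [0.4572, -0.3058, 0.1893]
tool_rot: [0.169, 0.634, 0.729, 0.196]
contact_force: [0.0, 0.4, 0.1]
gripper_width: 0.995
grasp_force: 0.0
```

Call:
servo_tool --moves '[[[0, 0, 0, 0, 0, 0, 85], [0, 0, 0, 0, 0, 0, 85]]]'

```text
time: 20.88
tool_pos: [0.4573, -0.3049, 0.1902]
tool_rot: [0.168, 0.634, 0.729, 0.196]
contact_force: [0.6, 1.2, 0.6]
gripper_width: 0.996
grasp_force: 0.0
```

```bash
python3 shot.py wrist w6; python3 - <<'E'
from geo import *
import cv2
p,r=now();T=pose(8,30);X=np.array([.5108,-.2994,.0942])
print("bar centre in tool",(r.T@(X-p))*1e3,np.degrees(R.from_matrix(r.T@T).as_rotvec()))
W=cam(np.load('pics/w6.npz'))
for n,v in (("top+",[.035,0,-.007]),("low+",[.035,0,.007]),("top-",[-.035,0,-.007]),("L",[0,-.007,-.007]),("R",[0,.007,-.007])): print(n,proj(W,X+T@v).round(1))
g=cv2.imread("pics/w6.png",0);c=proj(W,X).astype(int);print(c)
print("col",[(y,int(g[y,c[0]])) for y in range(c[1]-75,c[1]+75,1) if abs(int(g[y,c[0]])-int(g[y-1,c[0]]))>20])
for y in(c[1]-30,c[1],c[1]+20): print("row",y,[(x,int(g[y,x])) for x in range(c[0]-40,c[0]+40) if abs(int(g[y,x])-int(g[y,x-1]))>20])
E
```

```text
20.925 [ 0.4576 -0.3048  0.1907] [0.1687 0.6332 0.7296 0.1955]
bar centre in tool [ -2.25381058  -1.82340356 110.26303759] [-0.06693145 -0.12399066  0.06153582]
top+ [318.9 194.9]
low+ [319.  191.1]
top- [318.9 298.5]
L [308.  248.9]
R [329.8 248.9]
[318 245]
col [(171, 218), (172, 103), (174, 214), (180, 216), (187, 103), (192, 191), (193, 75), (194, 45), (198, 78), (199, 107), (291, 97), (305, 123), (306, 209), (310, 114), (311, 21)]
row 215 [(309, 92), (310, 39), (330, 34), (331, 163), (332, 221)]
row 245 [(309, 141), (310, 52), (330, 26), (331, 215)]
row 265 [(309, 182), (310, 64), (311, 40), (330, 23), (331, 218)]
```

Call:
servo_tool --moves '[[[-3, -1, 8, 0, 0, 0, 85], [0, 0, 18, 0, 0, 0, 85], [0, 0, 18, 0, 0, 0, 85], [0, 0, 18, 0, 0, 0, 85], [0, 0, 18, 0, 0, 0, 85], [0, 0, 14, 0, 0, 0, 85], [0, 0, 10, 0, 0, 0, 85], [0, 0, 6, 0, 0, 0, 85], [0, 0, 0, 0, 0, 0, 85], [0, 0, 0, 0, 0, 0, 85]]]'

```text
time: 22.18
tool_pos: [0.5116, -0.301, 0.0953]
tool_rot: [0.169, 0.633, 0.729, 0.195]
contact_force: [-0.4, 0.1, 0.4]
gripper_width: 0.997
grasp_force: 0.0
```

```bash
python3 - <<'E'
from geo import *
p,r=now();print((r.T@(np.array([.5108,-.2994,.0942])-p))*1e3,np.degrees(R.from_matrix(r.T@pose(8,30)).as_rotvec()))
E
```

```text
[ 1.70321148 -1.00598865  0.67524493] [-0.02057692 -0.05214304  0.04664355]
```

Call:
servo_tool --moves '[[[0, 0, 3, 0, 0, 0, 85], [0, 0, 3.5, 0, 0, 0, 60], [0, 0, 0, 0, 0, 0, 40], [0, 0, 0, 0, 0, 0, 20], [0, 0, 0, 0, 0, 0, 0], [0, 0, 0, 0, 0, 0, 0], [0, 0, 0, 0, 0, 0, 0], [0, 0, 0, 0, 0, 0, 0], [0, 0, 0, 0, 0, 0, 0]]]'

```text
time: 23.3
tool_pos: [0.5151, -0.3004, 0.0897]
tool_rot: [0.17, 0.633, 0.729, 0.196]
contact_force: [3.4, 1.1, 2.9]
gripper_width: 0.153
grasp_force: 62.0
```

Call:
servo_tool --moves '[[[0, 0, -4, 0, 0, 0, 0], [0, 0, -8, 0, 0, 0, 0], [0, 0, -12, 0, 0, 0, 0], [0, 0, -14, 0, 0, 0, 0], [0, 0, -14, 0, 0, 0, 0], [0, 0, -14, 0, 0, 0, 0], [0, 0, -14, 0, 0, 0, 0], [0, 0, -14, 0, 0, 0, 0], [0, 0, -14, 0, 0, 0, 0], [0, 0, -14, 0, 0, 0, 0], [0, 0, 0, 0, 0, 0, 0]]]'

```text
time: 24.68
tool_pos: [0.4544, -0.3097, 0.1965]
tool_rot: [0.17, 0.633, 0.729, 0.195]
contact_force: [-0.4, 0.1, -3.4]
gripper_width: 0.154
grasp_force: 61.6
```

```bash
python3 -c "
from geo import *
p,r=now();print(p)
path(p,r,(np.array([.44,-.22,.33]),pose(8,0),9),(np.array([.43,-.06,.34]),pose(8,0),8),(np.array([.4586,.088,.34]),pose(8,0),7))"
```

```text
[ 0.45441617 -0.30974377  0.19650764]
9 x [10.09, 4.12, -14.43, 3.34, 0.01, 0.01]
   path [[0.45, -0.3, 0.21], [0.44, -0.27, 0.26], [0.44, -0.24, 0.3]]
8 x [19.98, 1.55, -1.25, 0.0, 0.0, -0.0]
   path [[0.44, -0.2, 0.33], [0.44, -0.14, 0.33], [0.43, -0.08, 0.34]]
7 x [20.37, 6.99, 0.0, 0.0, 0.0, -0.0]
   path [[0.43, -0.04, 0.34], [0.45, 0.02, 0.34], [0.46, 0.09, 0.34]]
```

Call:
servo_tool --moves '[[[10, 4, -14.4, 3.3, 0, 0, 0], [10, 4, -14.4, 3.3, 0, 0, 0], [10, 4, -14.4, 3.3, 0, 0, 0], [10, 4, -14.4, 3.3, 0, 0, 0], [10, 4, -14.4, 3.3, 0, 0, 0], [10, 4, -14.4, 3.3, 0, 0, 0], [10, 4, -14.4, 3.3, 0, 0, 0], [10, 4, -14.4, 3.3, 0, 0, 0], [10, 4, -14.4, 3.4, 0, 0, 0]]]'

```text
time: 25.8
tool_pos: [0.4391, -0.2197, 0.3278]
tool_rot: [-0.001, 0.655, 0.755, 0.001]
contact_force: [-0.8, 0.4, -3.5]
gripper_width: 0.149
grasp_force: 61.5
```

Call:
servo_tool --moves '[[[20, 1.5, -1.2, 0, 0, 0, 0], [20, 1.5, -1.2, 0, 0, 0, 0], [20, 1.5, -1.2, 0, 0, 0, 0], [20, 1.5, -1.2, 0, 0, 0, 0], [20, 1.5, -1.2, 0, 0, 0, 0], [20, 1.5, -1.2, 0, 0, 0, 0], [20, 1.5, -1.2, 0, 0, 0, 0], [20, 1.5, -1.2, 0, 0, 0, 0]]]'

```text
time: 26.8
tool_pos: [0.4278, -0.0589, 0.3376]
tool_rot: [0.0, 0.655, 0.755, 0.002]
contact_force: [-0.0, 0.3, -2.7]
gripper_width: 0.15
grasp_force: 61.5
```

Call:
servo_tool --moves '[[[20, 7, 0, 0, 0, 0, 0], [20, 7, 0, 0, 0, 0, 0], [20, 7, 0, 0, 0, 0, 0], [20, 7, 0, 0, 0, 0, 0], [20, 7, 0, 0, 0, 0, 0], [20, 7, 0, 0, 0, 0, 0], [20, 7, 0, 0, 0, 0, 0], [0, 0, 0, 0, 0, 0, 0], [0, 0, 0, 0, 0, 0, 0]]]'

```text
time: 27.92
tool_pos: [0.4567, 0.0852, 0.3379]
tool_rot: [0.0, 0.655, 0.755, 0.001]
contact_force: [0.3, -0.3, -3.1]
gripper_width: 0.151
grasp_force: 61.5
```

```bash
python3 shot.py wrist w7; python3 - <<'E'
from geo import *
import cv2
p,r=now();print(np.degrees(R.from_matrix(r.T@pose(8.1,0)).as_rotvec()))
W=cam(np.load('pics/w7.npz'))
def pr(v,X): X=np.array(X)/1e3;return proj(W,p+r@(np.array([v[0],v[1],v[2]+.047])+[X[1],X[0],-X[2]])).round(1)
v=[0,0,-.006]
for X in ([0,48,46],[0,44,46],[0,48,16],[0,35,40],[-70,48,61],[70,48,61],[-70,48,16],[70,48,16]): print(X,pr(v,X))
g=cv2.imread("pics/w7.png",0).astype(int)
for x in (210,260,318,390,430): print("col",x,[(y,g[y,x]) for y in range(150,270) if abs(g[y,x]-g[y-1,x])>20])
for y in (190,192,194,228): print("row",y,[(x,g[y,x]) for x in list(range(50,220))+list(range(430,600)) if abs(g[y,x]-g[y,x-1])>25])
c=cv2.resize(cv2.imread("pics/w7.png"),(800,600));cv2.imwrite("pics/c7.png",c)
E
```

```text
27.975 [0.4568 0.085  0.3379] [5.000e-04 6.557e-01 7.550e-01 1.200e-03]
[ 0.14432007 -0.05017761 -0.0420544 ]
[0, 48, 46] [322.3 209.8]
[0, 44, 46] [322.2 221.5]
[0, 48, 16] [321.8 193.5]
[0, 35, 40] [322.  241.8]
[-70, 48, 61] [ 83.8 220.7]
[70, 48, 61] [561.2 221.4]
[-70, 48, 16] [149.4 193.3]
[70, 48, 16] [494.  193.8]
col 210 [(192, np.int64(89)), (207, np.int64(135)), (208, np.int64(205)), (218, np.int64(176)), (219, np.int64(225))]
col 260 [(192, np.int64(127)), (200, np.int64(188)), (201, np.int64(233)), (202, np.int64(169)), (203, np.int64(99)), (207, np.int64(141)), (208, np.int64(207)), (217, np.int64(238)), (218, np.int64(167)), (219, np.int64(224))]
col 318 [(192, np.int64(126)), (200, np.int64(231)), (202, np.int64(163)), (203, np.int64(102)), (207, np.int64(144)), (208, np.int64(206)), (224, np.int64(138)), (225, np.int64(107)), (239, np.int64(170)), (240, np.int64(236)), (242, np.int64(33)), (256, np.int64(80)), (257, np.int64(105))]
col 390 [(192, np.int64(118)), (200, np.int64(234)), (202, np.int64(133)), (203, np.int64(107)), (207, np.int64(151)), (208, np.int64(204
[... 248 characters left out ...]
 np.int64(53))]
row 194 [(68, np.int64(200)), (69, np.int64(131)), (81, np.int64(64)), (146, np.int64(102)), (154, np.int64(159)), (156, np.int64(110)), (496, np.int64(49))]
row 228 [(70, np.int64(189)), (71, np.int64(118)), (81, np.int64(131)), (82, np.int64(218)), (87, np.int64(162)), (106, np.int64(204)), (108, np.int64(176)), (109, np.int64(127)), (110, np.int64(80)), (124, np.int64(145)), (125, np.int64(228)), (194, np.int64(115)), (195, np.int64(75)), (197, np.int64(228)), (442, np.int64(182)), (443, np.int64(126)), (445, np.int64(160)), (446, np.int64(214)), (515, np.int64(138)), (530, np.int64(166)), (531, np.int64(211)), (558, np.int64(88)), (559, np.int64(18)), (598, np.int64(20))]
```

View pics/c7.png

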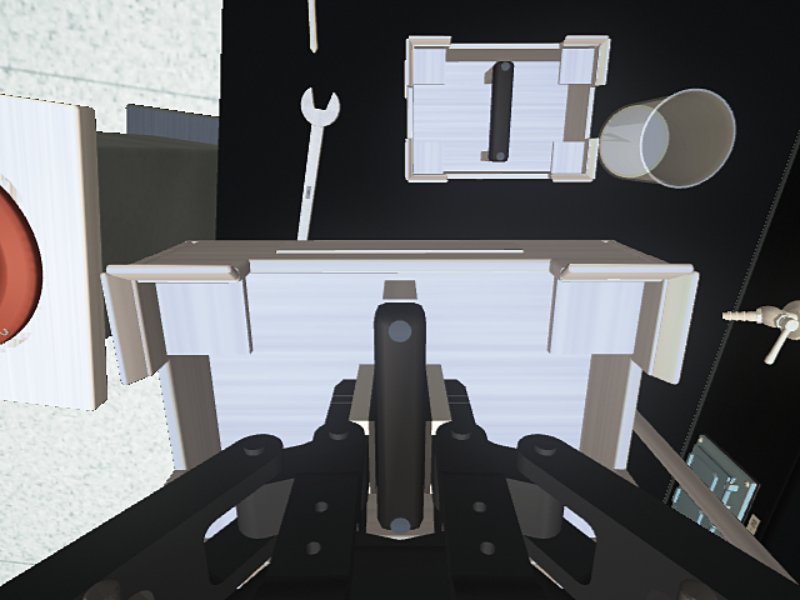

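The wrist view shows the shallow tray hanging square. The deep tray's top bracket corners are at (325,30), (487,30), (324,145) and (478,145), with its bar centre at (402,89).

```bash
python3 - <<'E'
from geo import *
import cv2
p,r=now();W=cam(np.load('pics/w7.npz'))
g=cv2.imread("pics/w7.png",0).astype(int)
for x in (335,475): print("col",x,[(y,g[y,x]) for y in range(20,160) if abs(g[y,x]-g[y-1,x])>40])
for y in (35,60,138): print("row",y,[(x,g[y,x]) for x in list(range(310,345))+list(range(460,500)) if abs(g[y,x]-g[y,x-1])>30])
C=np.array([onz(W,q,.097) for q in ((324.8,30.4),(487.2,29.6),(324,144.8),(477.6,144.8))])
print(C,C.mean(0));c=C.mean(0);c[2]=.082
d=C[1]-C[0]+C[3]-C[2];print("yaw",np.degrees(np.arctan2(d[1],d[0])))
print("in tool",(r.T@(c-p))*1e3)
b=onz(W,(401.6,88.8),.090);print("bar",b,(r.T@(b-p))*1e3)
E
```

```text
col 335 [(28, np.int64(81)), (29, np.int64(237)), (36, np.int64(242)), (37, np.int64(82)), (39, np.int64(192)), (67, np.int64(149)), (68, np.int64(228)), (139, np.int64(111)), (140, np.int64(196)), (144, np.int64(229)), (146, np.int64(19))]
col 475 [(28, np.int64(150)), (29, np.int64(223)), (37, np.int64(95)), (39, np.int64(178)), (70, np.int64(238)), (71, np.int64(176)), (73, np.int64(131)), (110, np.int64(70)), (111, np.int64(220)), (143, np.int64(83)), (144, np.int64(23))]
row 35 [(324, np.int64(63)), (325, np.int64(223)), (327, np.int64(160)), (479, np.int64(148)), (481, np.int64(191)), (488, np.int64(82)), (489, np.int64(10))]
row 60 [(323, np.int64(81)), (324, np.int64(223)), (327, np.int64(160)), (330, np.int64(190)), (473, np.int64(152)), (474, np.int64(114)), (477, np.int64(212)), (485, np.int64(98)), (486, np.int64(21))]
row 138 [(324, np.int64(211)), (326, np.int64(193)), (327, np.int64(156)), (329, np.int64(175)), (331, np.int64(225)), (465, np.int64(121)), (468, np.int64(156)), (469, np.int64(193)), (476, np.int64(102)), (477, np.int64(26)), (490, np.int64(136)), (491, np.int64(170))]
[[0.439608   0.23616826 0.097     ]
 [0.57926496 0.25687684 0.097     ]
 [0.45292589 0.14050436 0.097     ]
 [0.59656925 0.16104284 0.097     ]] [0.51709203 0.19864808 0.097     ]
yaw 8.283762523621064
in tool [103.87692538  74.96166088 256.21425816]
bar [0.51670784 0.19998514 0.09      ] [105.26165901  74.78883432 248.21500843]
```

Call:
servo_tool --moves '[[[10, 7.3, 0, 0.15, 0, 0, 0], [18, 13, 8, 0, 0, 0, 0], [18, 13, 12, 0, 0, 0, 0], [18, 13, 14, 0, 0, 0, 0], [18, 13, 18, 0, 0, 0, 0], [12, 10, 18, 0, 0, 0, 0], [6, 4, 20, 0, 0, 0, 0], [2.7, 2, 20, 0, 0, 0, 0], [0, 0, 20, 0, 0, 0, 0], [0, 0, 15, 0, 0, 0, 0], [0, 0, 10, 0, 0, 0, 0], [0, 0, 5, 0, 0, 0, 0]]]'

```text
time: 29.48
tool_pos: [0.5171, 0.1975, 0.1776]
tool_rot: [-0.001, 0.656, 0.755, 0.0]
contact_force: [0.3, 0.1, -3.2]
gripper_width: 0.154
grasp_force: 61.5
```

Call:
servo_tool --moves '[[[0, 0, 0, 0, 0, 0, 0], [0, 0, 0, 0, 0, 0, 0], [0, 0, 0, 0, 0, 0, 0]]]'

```text
time: 29.85
tool_pos: [0.5176, 0.1978, 0.1789]
tool_rot: [-0.0, 0.656, 0.755, 0.001]
contact_force: [-0.2, 1.0, -2.8]
gripper_width: 0.15
grasp_force: 61.5
```

```bash
python3 shot.py wrist w8; python3 - <<'E'
from geo import *
import cv2
p,r=now();W=cam(np.load('pics/w8.npz'));B=R.from_euler('z',8.1,degrees=True).as_matrix()
d=np.array([.5173,.1978,.082]);print("deep in tool",(r.T@(d-p))*1e3,np.degrees(R.from_matrix(r.T@pose(8.1,0)).as_rotvec()))
for X in ([-.07,.048,.015],[.07,.048,.015],[-.07,.044,.015]): print("deep",proj(W,d+B@X).round(1))
def pr(v,X): X=np.array(X)/1e3;return proj(W,p+r@(np.array([v[0],v[1],v[2]+.047])+[X[1],X[0],-X[2]])).round(1)
for X in ([0,48,46],[0,48,16],[-70,48,61],[70,48,61],[-70,48,16],[70,48,16]): print("sh",X,pr([0,0,-.006],X))
g=cv2.imread("pics/w8.png",0).astype(int)
for x in (215,230,320,410,425): print("col",x,[(y,int(g[y,x])) for y in range(140,230) if abs(g[y,x]-g[y-1,x])>20])
for y in (166,170,175,180,194): print("row",y,[(x,int(g[y,x])) for x in list(range(130,230))+list(range(420,510)) if abs(g[y,x]-g[y,x-1])>30])
E
```

```text
29.9 [0.5175 0.1978 0.1787] [-2.000e-04  6.556e-01  7.551e-01  8.000e-04]
deep in tool [-6.14516996e-02 -3.18895313e-01  9.67434591e+01] [ 0.05728041 -0.07474177 -0.02322659]
deep [192.8 174.5]
deep [447.6 174.6]
deep [193.5 181.8]
sh [0, 48, 46] [321.8 208.9]
sh [0, 48, 16] [321.4 192.8]
sh [-70, 48, 61] [ 83.4 219.9]
sh [70, 48, 61] [560.5 220.3]
sh [-70, 48, 16] [149.1 192.7]
sh [70, 48, 16] [493.4 193. ]
col 215 [(164, 67), (165, 131), (169, 206), (170, 243), (177, 240), (192, 166), (193, 120), (207, 167), (208, 238), (218, 210), (219, 245)]
col 230 [(159, 0), (160, 255), (161, 136), (169, 181), (170, 246), (177, 242), (192, 167), (193, 122), (200, 219), (201, 253), (202, 203), (203, 123), (207, 170), (208, 240), (218, 209), (219, 245)]
col 320 [(161, 143), (165, 237), (166, 205), (167, 120), (169, 169), (170, 249), (179, 165), (180, 125), (189, 180), (190, 158), (191, 23), (192, 158), (193, 137), (200, 254), (202, 200), (203, 129), (207, 177), (208, 238), (224, 173), (225, 135)]
col 410 [(159, 255), (160, 221), (161, 116), (169, 241), (176, 235), (192, 134), (199, 83), (200, 255), (202, 165), (203, 134), (207, 185), (208, 235)]
col 425 [(164, 59), (165, 136), (169, 245), (192, 132), (207, 186), (208, 235)]
row 166 [(211, 60), (212, 132), (430, 59)]
row 170 [(193, 52), (194, 253), (446, 162), (447, 42)]
row 175 [(191, 255), (194, 192), (449, 132), (450, 33)]
row 180 [(191, 182), (192, 249), (195, 190), (202, 217), (204, 120), (208, 128), (209, 250), (432, 151), (436, 225), (449, 98), (450, 30)]
row 194 [(131, 37), (145, 56), (146, 129), (154, 190), (156, 135), (496, 62)]
```

Call:
servo_tool --moves '[[[1, -0.2, 4, 0, 0, 0, 0], [0, 0, 8, 0, 0, 0, 0], [0, 0, 8, 0, 0, 0, 0], [0, 0, 8, 0, 0, 0, 0], [0, 0, 6, 0, 0, 0, 0], [0, 0, 4, 0, 0, 0, 0], [0, 0, 4, 0, 0, 0, 0], [0, 0, 3, 0, 0, 0, 0], [0, 0, 2, 0, 0, 0, 0], [0, 0, 0, 0, 0, 0, 0], [0, 0, 0, 0, 0, 0, 0]]]'

```text
time: 31.28
tool_pos: [0.517, 0.1987, 0.1313]
tool_rot: [-0.0, 0.656, 0.755, 0.001]
contact_force: [-0.6, 1.0, -2.6]
gripper_width: 0.153
grasp_force: 61.5
```

Call:
servo_tool --moves '[[[0, 0, 1.5, 0, 0, 0, 0], [0, 0, 1.5, 0, 0, 0, 0], [0, 0, 1.5, 0, 0, 0, 0], [0, 0, 0, 0, 0, 0, 0], [0, 0, 0, 0, 0, 0, 0]]]'

```text
time: 31.9
tool_pos: [0.5169, 0.1987, 0.1266]
tool_rot: [-0.0, 0.656, 0.755, 0.0]
contact_force: [0.3, 0.0, -2.9]
gripper_width: 0.149
grasp_force: 61.5
```

Expected seating is at TCP z of about 0.123.

Call:
servo_tool --moves '[[[0, 0.3, 1, 0, 0, 0, 0], [0, 0, 1, 0, 0, 0, 0], [0, 0, 0, 0, 0, 0, 0]]]'

```text
time: 32.28
tool_pos: [0.517, 0.1987, 0.1244]
tool_rot: [-0.001, 0.656, 0.755, 0.0]
contact_force: [-0.3, -0.1, -2.7]
gripper_width: 0.147
grasp_force: 61.5
```

Call:
servo_tool --moves '[[[0, 0, 1, 0, 0, 0, 0], [0, 0, 0.5, 0, 0, 0, 0], [0, 0, 0, 0, 0, 0, 0]]]'

```text
time: 32.65
tool_pos: [0.5172, 0.1989, 0.1235]
tool_rot: [-0.0, 0.656, 0.755, 0.0]
contact_force: [-1.4, 1.8, -0.3]
gripper_width: 0.157
grasp_force: 61.9
```

Contact is where I expected it. I press slightly to confirm.

Call:
servo_tool --moves '[[[0, 0, 1, 0, 0, 0, 0], [0, 0, 0.5, 0, 0, 0, 0], [0, 0, 0, 0, 0, 0, 0]]]'

```text
time: 33.02
tool_pos: [0.5173, 0.1989, 0.1234]
tool_rot: [-0.001, 0.655, 0.755, 0.0]
contact_force: [-6.6, -0.7, 8.2]
gripper_width: 0.152
grasp_force: 63.0
```

```bash
python3 shot.py wrist w9; python3 - <<'E'
from geo import *
import cv2
p,r=now();print(p)
g=cv2.imread("pics/w9.png",0).astype(int)
for x in (215,230,320,410,425): print("col",x,[(y,int(g[y,x])) for y in range(140,230) if abs(g[y,x]-g[y-1,x])>20])
for y in (180,185,190): print("row",y,[(x,int(g[y,x])) for x in list(range(120,230))+list(range(420,520)) if abs(g[y,x]-g[y,x-1])>30])
E
```

```text
33.075 [0.5173 0.1989 0.1234] [-6.000e-04  6.555e-01  7.552e-01  3.000e-04]
[0.51725829 0.19892792 0.12341091]
col 215 [(170, 151), (171, 255), (172, 202), (173, 121), (188, 215), (189, 244), (192, 200), (193, 119), (207, 177), (208, 241), (218, 207), (219, 246)]
col 230 [(170, 153), (171, 255), (172, 203), (173, 121), (187, 115), (200, 221), (201, 254), (202, 206), (203, 123), (207, 178), (208, 242), (218, 205), (219, 246)]
col 320 [(172, 167), (173, 136), (180, 255), (182, 125), (186, 162), (187, 248), (192, 170), (193, 124), (200, 254), (202, 200), (203, 128), (207, 183), (208, 239), (224, 212), (225, 132)]
col 410 [(168, 6), (169, 233), (170, 255), (172, 122), (186, 177), (187, 202), (188, 160), (192, 133), (200, 255), (202, 166), (203, 133), (207, 190), (208, 237)]
col 425 [(168, 7), (169, 223), (170, 255), (172, 120), (187, 244), (192, 127), (207, 191), (208, 237)]
row 180 [(183, 61), (184, 134), (460, 61)]
row 185 [(170, 61), (172, 123), (473, 58)]
row 190 [(152, 209), (153, 254), (224, 135), (489, 215), (490, 68), (491, 20)]
```

The seat height matches: resting on the lips would be 15 mm higher. I release and retreat.

Call:
servo_tool --moves '[[[0, 0, -1, 0, 0, 0, 0], [0, 0, -0.5, 0, 0, 0, 8], [0, 0, 0, 0, 0, 0, 20], [0, 0, 0, 0, 0, 0, 40], [0, 0, 0, 0, 0, 0, 60], [0, 0, 0, 0, 0, 0, 85], [0, 0, 0, 0, 0, 0, 85], [0, 0, 0, 0, 0, 0, 85], [0, 0, 0, 0, 0, 0, 85]]]'

```text
time: 34.2
tool_pos: [0.5172, 0.1987, 0.1231]
tool_rot: [-0.0, 0.656, 0.755, 0.0]
contact_force: [0.1, 0.1, -0.2]
gripper_width: 0.995
grasp_force: 0.0
```

Call:
servo_tool --moves '[[[0, 0, -5, 0, 0, 0, 85], [0, 0, -10, 0, 0, 0, 85], [0, 0, -15, 0, 0, 0, 85], [0, 0, -20, 0, 0, 0, 85], [0, 0, -20, 0, 0, 0, 85], [0, 0, -20, 0, 0, 0, 85], [0, 0, -20, 0, 0, 0, 85], [0, 0, -20, 0, 0, 0, 85], [0, 0, -20, 0, 0, 0, 85], [0, 0, -15, 0, 0, 0, 85], [0, 0, 0, 0, 0, 0, 85], [0, 0, 0, 0, 0, 0, 85]]]'

```text
time: 35.7
tool_pos: [0.5169, 0.1985, 0.2872]
tool_rot: [-0.001, 0.656, 0.755, -0.0]
contact_force: [-0.6, 0.1, -0.3]
gripper_width: 0.994
grasp_force: 0.0
```

```bash
python3 shot.py wrist w10; python3 - <<'E'
from geo import *
import cv2
W=cam(np.load('pics/w10.npz'));B=R.from_euler('z',8.1,degrees=True).as_matrix()
d=np.array([.5173,.1978,.082])
for X in ([-.07,-.048,.061],[-.07,.048,.061],[.07,.048,.061],[.07,-.048,.061]): print(X,proj(W,d+B@X).round(1))
g=cv2.imread("pics/w10.png",0).astype(int)
for x in (228,240,400,412): print("col",x,[(y,int(g[y,x])) for y in range(140,320) if abs(g[y,x]-g[y-1,x])>50])
for y in (175,190,275,285): print("row",y,[(x,int(g[y,x])) for x in list(range(195,260))+list(range(390,450)) if abs(g[y,x]-g[y,x-1])>50])
E
```

```text
35.75 [0.5167 0.1984 0.2869] [-1.100e-03  6.555e-01  7.552e-01 -5.000e-04]
[-0.07, -0.048, 0.061] [231.6 288.7]
[-0.07, 0.048, 0.061] [222.4 164.1]
[0.07, 0.048, 0.061] [420.5 164.2]
[0.07, -0.048, 0.061] [410.8 288.9]
col 228 [(159, 171), (160, 243), (202, 89), (203, 18), (250, 249), (268, 167), (271, 90)]
col 240 [(155, 249), (158, 88), (159, 187), (196, 163), (197, 80), (247, 173), (248, 237), (275, 102), (279, 234), (280, 183), (288, 26)]
col 400 [(154, 113), (155, 251), (156, 180), (157, 99), (159, 227), (166, 150), (167, 228), (196, 160), (247, 211), (274, 176), (275, 105), (279, 244), (280, 189), (288, 26)]
col 412 [(159, 230), (166, 229), (202, 35), (249, 167), (282, 174), (285, 86), (286, 23)]
row 175 [(197, 141), (221, 249), (223, 193), (229, 226), (230, 126), (233, 198), (409, 130), (411, 175), (421, 84), (422, 27)]
row 190 [(199, 170), (200, 108), (201, 34), (222, 238), (231, 126), (234, 201), (408, 132), (410, 179), (419, 177), (420, 59)]
row 275 [(229, 247), (231, 175), (236, 210), (237, 141), (405, 194), (413, 108), (414, 26)]
row 285 [(230, 252), (232, 186), (412, 86), (413, 24)]
```

```bash
python3 -c "
from plant import manip
print(manip.job_done())"
```

```text
the job is handed in; nothing more can be done
None
```

I stacked the deep tray on the base frame and the shallow tray on the deep one, let go, and handed the job in at about 36 s. My last camera check showed the shallow tray level and at its seated position, and the deep tray looked the same when I set it down; the hand-in returned no verdict.

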